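# Find the terminal block with the grippy foot by dragging

### The job

Two look-alike cast-iron terminal blocks stand on the bench, one on a fresh grippy silicone foot, the other on a glazed slippery one. Without lifting them, drag each about 5 cm along the bench, leave it where the drag ends, and feel which one resists more; only when both have been dragged, lift the grippy one, set it down (do not drop it) flat on the middle of the sloping metal ledge and let go: a slippery one would slide down it, so never try that one there. Leave the slippery one standing on the bench and do not disturb the yellow signal lens.

Things in the scene. Friction and masses are not known exactly. Their poses are not given: they have to be found in the camera images.
- block_a_mid (a point): One of two look-alike cast-iron terminal blocks, 52 mm (x) by 84 mm (y, long way) by 44 mm tall, 0.8 kg, flat sides, brass screws between fins on top, thin red silicone foot; loose on the bench. Point: its centre, 22 mm above its underside; z up. One of the pair is grippy (5 N or more to slide it), the other slippery (under 2.5 N); looks do not tell which.
- block_b_mid (a point): One of two look-alike cast-iron terminal blocks, 52 mm (x) by 84 mm (y, long way) by 44 mm tall, 0.8 kg, flat sides, brass screws between fins on top, thin red silicone foot; loose on the bench. Point: its centre, 22 mm above its underside; z up. One of the pair is grippy (5 N or more to slide it), the other slippery (under 2.5 N); looks do not tell which.
- ledge: Sloping aluminium ledge on a blue stand, fixed to the bench, 160 mm (its x) by 150 mm (its y) in plan. Its flat top rises towards its +x at 21 degrees: 9 mm above the bench at the low end (with a lip 9 mm higher, 4 mm thick), 40 mm in the middle, 71 mm at the high end. Origin under its middle, on the bench; z up, +x level.
- lens_mid (a point): Bystander: a loose frosted yellow domed signal lens, 104 mm across and 31 mm tall, lying dome up on the bench. This point is on its axis 15 mm above the bench.
Things that resemble listed ones, but are neither listed nor needed, are in the scene too. What is shaped like the part that bears block_a_mid but green or orange is not meant.

How it is judged:
By the outcome, as a careful person would: the job done as asked, in the order asked, and still so for the second after the job is handed in, with the robot touching nothing.
It also fails if it takes over 67 s, if anything falls off the work surface, if the arm or the gripper's body presses on something with over 40 N, if the wrist force passes 120 N, or if a joint passes its speed limit or range.

### The arm

A 7-joint arm with a two-finger parallel gripper is mounted at the origin on the work surface. World frame = base frame: x ahead of the robot, y to its left, z up, the work surface at z = 0. Lengths are in m, angles in rad, forces in N, time in s.
With the tool pointing down it reaches from about 0.425 to 0.875 m from the base axis. Payload 4.7 kg.
Tool frame: the origin (TCP) lies at the very end of the fingers, on their centre line; the grasp point (between the pads) lies 19 mm behind it; z points along the fingers, x is the direction in which the jaws open and shut, and the axes are right-handed (so a half turn about z gives the same grasp; the last joint's range is limited). The gripper opens to 87 mm and grips with 3 to 60 N. Pads are 19 mm wide; open, the fingers measure 117 mm over their backs; the gripper's body (75 mm by 190 mm) begins 51 mm behind the grasp point.
Start: joints at [1.17, 0.321, -0.07, 1.45, 0.023, 1.371, -0.057], TCP at [0.262, -0.595, 0.223] pointing down, gripper open.
Joint ranges: [-2.86, 2.86], [-0.3, 2.09], [-1.38, 1.24], [0.06, 2.45], [-1.56, 4.7], [0.09, 2.05], [-2.69, 2.69]. Speed limits (rad/s): [2.57, 2.57, 3.14, 3.14, 3.14, 3.14, 3.14].

### API

Orientations are given as a unit quaternion [x, y, z, w].
In Python, from bench import get_obs, camera, finish_job, regions_of gives the robot as it stands.
- The arm moves only by the tool carry_out, never from a script. Its argument "steps" is a list of rows, each a list of 4 numbers: the shift along the tool's x, y, z as a fraction of full scale, then the turn about the tool's z as a fraction of full scale. A call has 1 to 5 rows; each row shifts and turns the commanded pose from where the row before left it, along the tool's axes as they then stand; what a row does not reach is not made up. Full scale, the value 1, is 50 mm for a shift and pi/4 rad for a turn. A row lasts 1/12 s, in which the tool goes at most 41.7 mm and 7.16 degrees, less where a joint would pass 70% of its speed; a pose out of reach is approached as far as the arm can. A call with a number of a shift or a turn outside -1 to 1 is refused whole. A call with a gripper value outside its range is refused whole. "gripper" is the opening in per cent of the stroke, from 0 (shut) to 100 (fully open), set as the call begins (left out, the last holds). The fingers move at their own pace and stop on an object; the grip force is fixed at half the most. Time passes only in rows, so rows that do not move let the fingers close. It gives the time, the measured TCP pose, the force and the opening at its end, in the units of the state.
- get_obs(): the state, without advancing time (a new reading comes with each control period).
- camera(name): name is "scene" or "top" or "wrist"; returns a dict with "img" (400x640x3 uint8, red, green, blue), "K" (3x3 intrinsics, pixels), "extrinsics" (4x4, takes a point from camera to world coordinates); the wrist camera has in their place "T_tool_cam" (4x4, takes a point from camera to tool coordinates, whose origin is the TCP and whose axes are the tool frame's). Camera axes: x right, y down, z forward; pixel columns grow to the right and rows downward; lengths in m; the calibration is good to about 2 mm. A picture is of the moment at which its call begins: read the wrist's pose just before it. There is no depth.
- finish_job(): hands the job in, once; it reports no verdict.
Trained networks look in the newest picture that a camera, given by its name, has taken for a name from the list of things; names that differ only in an ending like _2 or _b are one class to them, and where a whole thing is asked for, a point or a joint stands for the part that bears it (a point fixed in the world has none). Each returns a list of dicts, best first, with "confidence" (0 to 1); they miss things now and then, are a little off and sometimes report something else, mostly with a low value. They report only what shows in the picture. A call takes as long as a camera call. They do not tell look-alikes from the thing itself.
- regions_of(target, camera): "pixels" (400x640 bool, what is visible of it) and "pixel" ([column, row] in pixels, amid what is visible of it).
The state is a dict: "t": time; "joint_positions": joint angles; "qvel": joint speeds; "effort": joint torques, N m; "ee_pos": TCP position; "tool_rot": TCP orientation; "force": force on the tool from outside, world axes, zero at the start; "ft_torque": the same for the moment, N m; "width": finger opening in m.
Only numpy, scipy, OpenCV 4.12 (cv2) and the standard library are available. Lean on these libraries where they do the work, as an engineer would, in place of code of your own. Each camera call takes 0.05 s, during which the arm holds its last target.

## Working session

There is one attempt and no reset: what is moved stays moved. The work goes in short steps, Python scripts to look and compute and a tool call to move; the robot and the scene stay as the last step left them, time stands still between calls to the robot, and variables do not carry over. Pictures are saved under pics/ and viewed, and the job is handed in when it is done.

Besides the shell and the picture viewer there is one more tool, called after ">>>" as name(argument=value, ...), one argument or row to a line, values as JSON. carry_out: Moves the arm, as the interface text tells. Shift numbers are shares of 50 mm and turn numbers shares of pi/4 rad, none past 1 either way. Its arguments: {"type":"object","properties":{"steps":{"type":"array","items":{"type":"array","items":{"type":"number"}}},"gripper":{"type":"number"}},"required":["steps"]}

```bash
mkdir -p pics
cat > h.py <<'E'
import numpy as np,cv2
from bench import get_obs,camera,finish_job,regions_of
def save(n,im): cv2.imwrite('pics/'+n+'.png',im[:,:,::-1])
def ray2plane(c,px,z):
    K=c['K'];T=c['extrinsics'];d=T[:3,:3]@np.linalg.inv(K)@np.array([px[0],px[1],1.]);o=T[:3,3]
    return o+d*(z-o[2])/d[2]
def proj(c,p):
    T=np.linalg.inv(c['extrinsics']);q=T[:3,:3]@np.array(p)+T[:3,3];u=c['K']@q;return u[:2]/u[2]
E
python3 - <<'E'
from h import *
o=get_obs();print(o)
for n in('top','scene'):
    c=camera(n);save(n+'0',c['img']);np.savez(n+'0.npz',**c)
    print(n,c['extrinsics'].round(3),c['K'])
    for t in('block_a_mid','ledge','lens_mid'):
        for r in regions_of(t,n):
            print(t,r['confidence'],r['pixel'],r['pixels'].sum(),ray2plane(c,r['pixel'],.022).round(3))
E
```

```text
{'t': 0.0, 'joint_positions': array([ 1.17007326,  0.32185483, -0.07006943,  1.4516675 ,  0.02259314,
        1.37076646, -0.05690389]), 'qvel': array([ 6.95675587e-04,  8.43009786e-04, -1.31335929e-04, -1.69071516e-03,
        4.51384668e-04,  1.89370740e-04,  8.25389810e-05]), 'effort': array([-5.03824904e-04, -4.91292679e+01, -4.04128404e-01, -3.12524593e+01,
       -6.39816304e-02,  4.37782297e-02,  1.80176758e-04]), 'ee_pos': array([ 0.26169851, -0.59439971,  0.22144446]), 'tool_rot': array([ 8.37566850e-01, -5.46334019e-01, -8.24363344e-04, -4.81566570e-04]), 'force': array([ 0.38600548, -0.12890387, -0.09430433]), 'ft_torque': array([-0.03637118, -0.03535746,  0.03417986]), 'width': 0.08686496064214487}
top [[ 0.01  -0.977  0.211  0.336]
 [-1.    -0.01  -0.     0.013]
 [ 0.003 -0.211 -0.978  1.013]
 [ 0.     0.     0.     1.   ]] [[504.91875973   0.         319.28830726]
 [  0.         504.91875973 207.21075291]
 [  0.           0.           1.        ]]
block_a_mid 0.82 [286.3, 232.2] 1186 [0.499 0.077 0.022]
block_a_mid 0.7 [334.8, 281.2] 1214 [ 0.403 -0.019  0.022]
block_a_mid 0.63 [307.3, 148.3] 1154 [0.674 0.038 0.022]
block_a_mid 0.55 [242.6, 287.2] 1298 [0.39  0.159 0.022]
ledge 0.95 [172.8, 197.1] 6785 [0.568 0.308 0.022]
lens_mid 0.67 [465.4, 210.6] 2042 [ 0.546 -0.281  0.022]
scene [[-0.281  0.797 -0.534  1.2  ]
 [ 0.96   0.241 -0.145  0.191]
 [ 0.013 -0.554 -0.833  1.098]
 [ 0.     0.     0.     1.   ]] [[502.96821065   0.         317.24294833]
 [  0.         502.96821065 189.54030264]
 [  0.           0.           1.        ]]
block_a_mid 0.94 [316.6, 243.8] 982 [0.66  0.045 0.022]
block_a_mid 0.74 [347.3, 189.2] 769 [0.486 0.076 0.022]
block_a_mid 0.7 [388.4, 166.1] 824 [0.383 0.163 0.022]
block_a_mid 0.57 [319.8, 158.3] 710 [ 0.411 -0.019  0.022]
ledge 0.97 [432.9, 241.7] 3990 [0.574 0.312 0.022]
lens_mid 0.73 [212.7, 177.1] 1021 [ 0.551 -0.269  0.022]
```

View pics/top0.png

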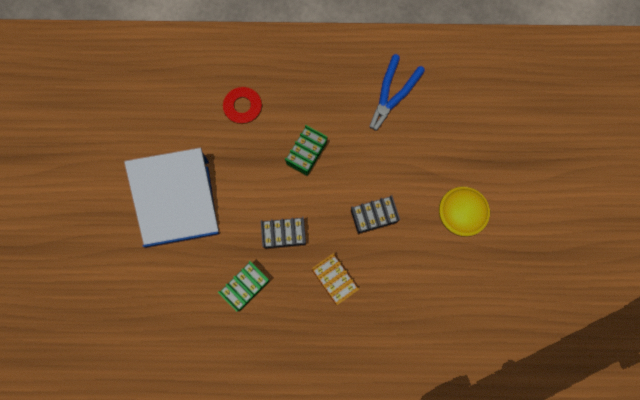

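View pics/scene0.png

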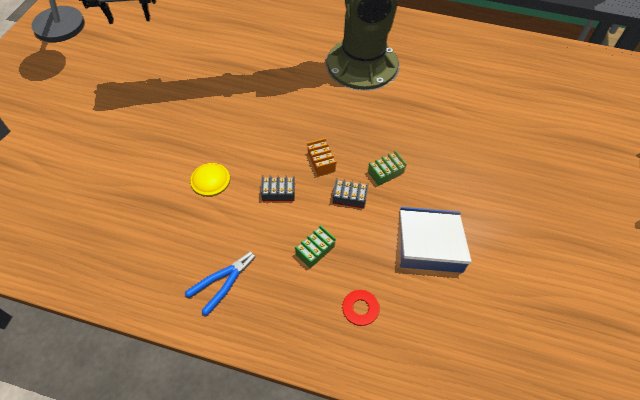

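Run:
```python
from h import *
a=np.load('top0.npz')['img'][110:320,60:380];save('crop_top',cv2.resize(a,None,fx=2.5,fy=2.5,interpolation=cv2.INTER_CUBIC)[:600,:800])
```

```text
(no output)
```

View pics/crop_top.png

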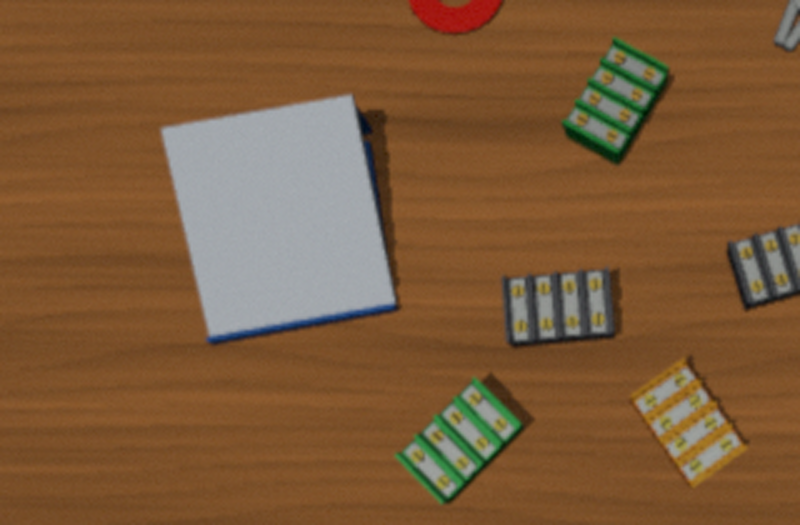

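```bash
cat >> h.py <<'E'
from scipy.optimize import minimize
def hullmask(cs,P):
    pts=np.array([proj(cs,p) for p in P]);m=np.zeros((400*4,640*4),np.uint8)
    h=cv2.convexHull((pts*4+2).round().astype(np.int32));cv2.fillConvexPoly(m,h,1)
    return cv2.resize(m.astype(np.float32),(640,400),interpolation=cv2.INTER_AREA)
def xf(P,x,y,a):
    c,s=np.cos(a),np.sin(a);return np.c_[x+c*P[:,0]-s*P[:,1],y+s*P[:,0]+c*P[:,1],P[:,2]]
BOX=np.array([[i*.026,j*.042,k] for i in(-1,1) for j in(-1,1) for k in(0,.044)])
s=np.tan(np.radians(21))
LED=np.array([[i*.08,j*.075,z] for i in(-1,1) for j in(-1,1) for z in(0,.0402+i*.08*s)]+[[-.08,j*.075,.018] for j in(-1,1)])
def fit(cams,masks,P,x0):
    def cost(v):
        t=0
        for c,m in zip(cams,masks):
            h=hullmask(c,xf(P,*v));t+=1-np.minimum(h,m).sum()/np.maximum(h,m).sum()
        return t/len(cams)
    best=None
    r=minimize(cost,x0,method='Nelder-Mead',options=dict(initial_simplex=[x0]+[np.add(x0,d) for d in((.008,0,0),(0,.008,0),(0,0,.12))],xatol=1e-4,fatol=1e-4))
    return r.x,r.fun
def darkmask(img,c,r=38):
    hsv=cv2.cvtColor(img,cv2.COLOR_RGB2HSV);m=((hsv[...,1]<90)|((hsv[...,0]>80)&(hsv[...,0]<130))).astype(np.uint8)
    # block pixels: not wood (brass added by closing)
    m=cv2.morphologyEx(m,cv2.MORPH_CLOSE,np.ones((7,7)))
    n,l,st,ce=cv2.connectedComponentsWithStats(m)
    return [(st[i,4],ce[i].round(1),(l==i).astype(np.float32)) for i in range(1,n) if 300<st[i,4]<9000]
E
python3 - <<'E'
from h import *
C={n:dict(np.load(n+'0.npz')) for n in('top','scene')}
for n in C:
    for a,c,m in darkmask(C[n]['img'],0): print(n,a,c)
a=C['scene']['img'][120:290,240:500];save('crop_s',cv2.resize(a,None,fx=3,fy=3,interpolation=cv2.INTER_CUBIC))
M={n:max(regions_of('ledge',n),key=lambda r:r['confidence'])['pixels'].astype(np.float32) for n in C}
for k in range(4):
    print(k,fit([C['top'],C['scene']],[M['top'],M['scene']],LED,[.57,.31,.15+k*np.pi/2]))
E
```

```text
top 1254 [392.6  91.3]
top 793 [305.5 148.6]
top 7061 [172.2 196.6]
top 1159 [374.8 214.1]
top 1171 [282.9 232.4]
top 886 [334.9 278.8]
top 956 [243.1 285.7]
scene 729 [12.  12.5]
scene 1516 [57.6 22.8]
scene 4640 [363.9  46.1]
scene 4051 [585.   16.7]
scene 325 [321.  153.2]
scene 388 [387.4 164.7]
scene 745 [277.4 188.1]
scene 742 [349.5 192.7]
scene 3988 [433.  239.9]
scene 535 [314.7 244. ]
scene 1182 [220.4 281.5]
0 (array([0.5605247 , 0.30688907, 0.19215793]), np.float64(0.051341086626052856))
1 (array([0.56493929, 0.30551617, 1.70289307]), np.float64(0.180898517370224))
2 (array([0.5685097 , 0.30913301, 3.40750623]), np.float64(0.17910227179527283))
3 (array([0.56418236, 0.31222983, 4.96432212]), np.float64(0.1202411949634552))
```

View pics/crop_s.png

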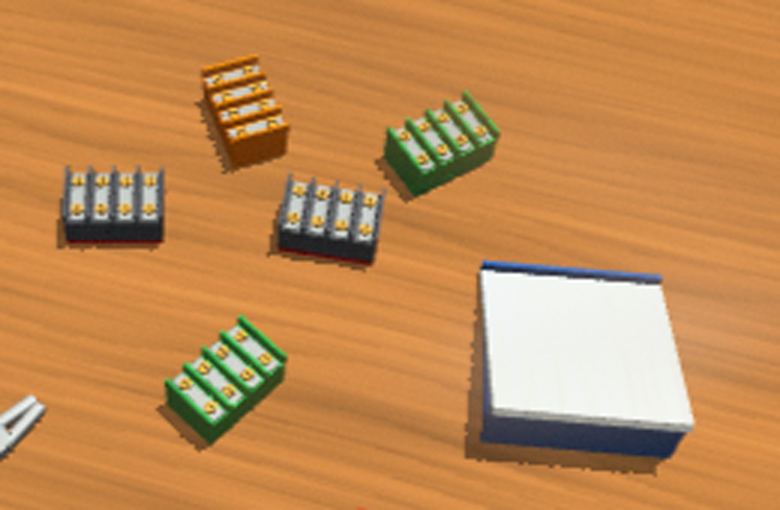

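Run:
```python
from h import *
C={n:dict(np.load(n+'0.npz')) for n in('top','scene')}
D={n:darkmask(C[n]['img'],0) for n in C}
def near(n,p): return min(D[n],key=lambda t:np.hypot(*(t[1]-p)))[2]
for nm,pt,ps in(('P',(284,233),(349,192)),('Q',(375,214),(277,188))):
    p=ray2plane(C['top'],pt,.03)
    for a in(-.2,.2):
        x,f=fit([C['top'],C['scene']],[near('top',pt),near('scene',ps)],BOX,[p[0],p[1],a]);print(nm,x.round(4),f)
        for n,pp in(('top',pt),('scene',ps)): print('   ',n,fit([C[n]],[near(n,pp)],BOX,[p[0],p[1],a]))
x=[.5605,.3069,.192]
for n in C:
    im=C[n]['img'].copy()
    for q in xf(LED,*x): cv2.circle(im,tuple(int(v) for v in proj(C[n],q).round()),1,(255,0,0),-1)
    ce=(172,196) if n=='top' else (433,241)
    save('led_'+n,cv2.resize(im[ce[1]-65:ce[1]+65,ce[0]-65:ce[0]+65],None,fx=4,fy=4))
a=np.hstack([cv2.imread(f'pics/led_{n}.png') for n in C]);cv2.imwrite('pics/led.png',cv2.resize(a,(800,400)))
o=get_obs();from scipy.spatial.transform import Rotation as R
print(R.from_quat(o['tool_rot']).as_matrix().round(3))
```

```text
P [0.4967 0.0836 0.0922] 0.14212444424629211
    top (array([0.49765603, 0.0833763 , 0.09527318]), np.float64(0.09893977642059326))
    scene (array([0.49365772, 0.08477201, 0.08521954]), np.float64(0.16891229152679443))
P [0.4975 0.0838 0.0636] 0.1426715850830078
    top (array([0.49715238, 0.08315447, 0.09269064]), np.float64(0.09968727827072144))
    scene (array([0.49328503, 0.08493496, 0.09337493]), np.float64(0.1717362403869629))
Q [ 0.5351 -0.0971  0.3037] 0.1495209038257599
    top (array([ 0.53645295, -0.0985666 ,  0.29657771]), np.float64(0.11974740028381348))
    scene (array([ 0.53459897, -0.09622337,  0.27696579]), np.float64(0.16851580142974854))
Q [ 0.5357 -0.0966  0.3215] 0.1489599049091339
    top (array([ 0.53582944, -0.0979611 ,  0.30340111]), np.float64(0.11951565742492676))
    scene (array([ 0.53324249, -0.0960105 ,  0.30284548]), np.float64(0.16697019338607788))
[[ 0.403 -0.915 -0.   ]
 [-0.915 -0.403 -0.   ]
 [ 0.     0.    -1.   ]]
```

View pics/led.png

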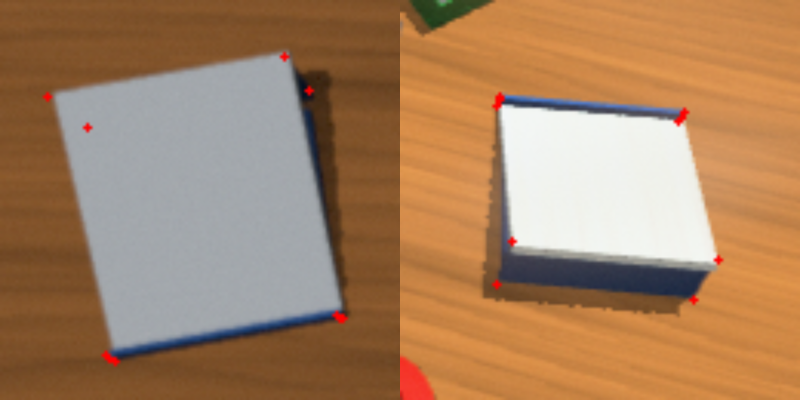

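>>> carry_out(
  steps=[
    [0,0,0,-0.155],
    [0,0,0,-0.155],
    [0,0,0,-0.155],
    [0,0,0,-0.155],
    [0,0,0,-0.155],
  ],
  gripper=100,
)

```text
t: 0.92
ee_pos: [0.2619, -0.5949, 0.2227]
tool_rot: [0.964, -0.267, 0.0, 0.0]
force: [-0.1, -0.4, -0.6]
width: 0.0869
```

>>> carry_out(
  steps=[
    [0,0,0,-0.155],
    [0,0,0,-0.155],
    [0,0,0,-0.155],
    [0,0,0,-0.155],
    [0,0,0,-0.155],
  ],
)

```text
t: 1.33
ee_pos: [0.2619, -0.5949, 0.2226]
tool_rot: [0.999, 0.034, 0.0, 0.0]
force: [-0.2, -0.0, -0.1]
width: 0.087
```

>>> carry_out(
  steps=[
    [0,0,0,-0.155],
    [0,0,0,-0.155],
    [0,0,0,0],
    [0,0,0,0],
  ],
)

```text
t: 1.67
ee_pos: [0.2618, -0.595, 0.2226]
tool_rot: [0.989, 0.15, 0.0, 0.0]
force: [-0.1, 0.1, 0.2]
width: 0.087
```

```bash
cat >> h.py <<'E'
from scipy.spatial.transform import Rotation as R
def plan(tgt,yaw=None):
    o=get_obs();M=R.from_quat(o['tool_rot']).as_matrix();y=np.arctan2(M[1,0],M[0,0])
    print('t',o['t'],'pos',o['ee_pos'].round(4),'yaw',y.round(4),'F',o['force'].round(2),'w',o['width'].round(4))
    d=M.T@(np.array(tgt)-o['ee_pos']);print('shift units of 50mm',(d/.05).round(3),'turn',None if yaw is None else round(-(yaw-y)/(np.pi/4),3))
E
python3 -c "
from h import *
plan([.5357,-.0975,.1],.3)"
```

```text
Traceback (most recent call last):
  File "h.py", line 37, in plan
    print('t',o['t'],'pos',o['ee_pos'].round(4),'yaw',y.round(4),'F',o['force'].round(2),'w',o['width'].round(4))
                                                                                             ^^^^^^^^^^^^^^^^
AttributeError: 'float' object has no attribute 'round'
```

```bash
sed -i "s/o\['width'\].round(4)/round(float(o['width']),4)/" h.py
python3 -c "
from h import *
plan([.5357,-.0975,.1],.3)"
```

```text
t 1.6667 pos [ 0.2618 -0.595   0.2226] yaw 0.3013 F [-0.14  0.09  0.2 ] w 0.087
shift units of 50mm [ 8.183 -7.876  2.452] turn 0.002
```

>>> carry_out(
  steps=[
    [0.4,-0.4,0,0],
    [0.5,-0.5,0,0],
    [0.5,-0.5,0,0],
    [0.5,-0.5,0,0],
    [0.5,-0.5,0,0],
  ],
)

```text
t: 2.08
ee_pos: [0.3409, -0.4429, 0.2227]
tool_rot: [0.989, 0.15, 0.0, 0.0]
force: [0.1, -0.6, 0.3]
width: 0.0871
```

>>> carry_out(
  steps=[
    [0.5,-0.5,0,0],
    [0.5,-0.5,0,0],
    [0.5,-0.5,0,0],
    [0.5,-0.5,0,0],
    [0.5,-0.5,0,0],
  ],
)

```text
t: 2.5
ee_pos: [0.4227, -0.2861, 0.2229]
tool_rot: [0.989, 0.15, 0.0, 0.0]
force: [0.9, -0.4, -0.3]
width: 0.0871
```

>>> carry_out(
  steps=[
    [0.5,-0.5,0,0],
    [0.5,-0.5,0,0],
    [0.5,-0.5,0,0],
    [0.5,-0.4,0,0],
    [0.5,-0.4,0,0],
  ],
)

```text
t: 2.92
ee_pos: [0.5075, -0.1388, 0.223]
tool_rot: [0.989, 0.15, 0.0, 0.001]
force: [-0.8, -0.1, 0.5]
width: 0.087
```

>>> carry_out(
  steps=[
    [0.4,-0.3,0.2,0],
    [0.2,0,0.2,0],
    [0.1,0,0.2,0],
    [0,0,0,0],
    [0,0,0,0],
  ],
)

```text
t: 3.33
ee_pos: [0.5348, -0.1166, 0.1918]
tool_rot: [0.989, 0.151, -0.001, -0.0]
force: [-0.0, -0.1, 1.3]
width: 0.0866
```

```bash
python3 -c "
from h import *
plan([.5357,-.0975,.1],.3)
c=camera('wrist');o=get_obs();save('w1',c['img']);np.savez('w1.npz',pos=o['ee_pos'],rot=o['tool_rot'],**c)
T=np.eye(4);T[:3,:3]=R.from_quat(o['tool_rot']).as_matrix();T[:3,3]=o['ee_pos'];c['extrinsics']=T@c['T_tool_cam']
r=regions_of('block_a_mid','wrist')
for q in r:print(q['confidence'],q['pixel'],q['pixels'].sum(),ray2plane(c,q['pixel'],.044))
"
```

```text
t 3.3333 pos [ 0.5348 -0.1166  0.1918] yaw 0.3024 F [-0.   -0.09  1.26] w 0.0866
shift units of 50mm [ 0.134 -0.357  1.836] turn 0.003
0.77 [341.0, 17.8] 1709 [0.50494763 0.04532189 0.044     ]
0.68 [490.7, 80.0] 5860 [0.6653556 0.0380484 0.044    ]
0.56 [226.3, 54.9] 5457 [ 0.40790334 -0.01822789  0.044     ]
```

View pics/w1.png

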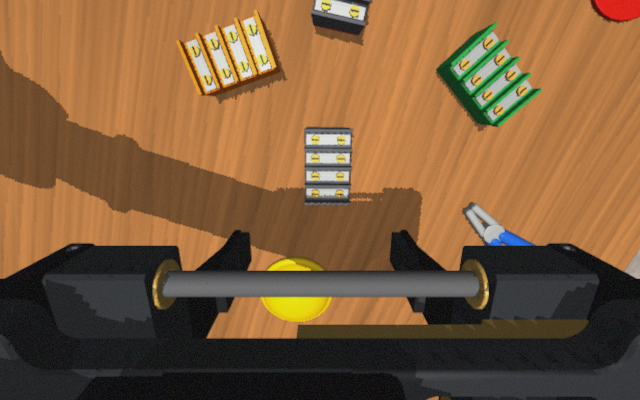

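```bash
python3 -c "
from h import *
c=dict(np.load('w1.npz'));T=np.eye(4);T[:3,:3]=R.from_quat(c['rot']).as_matrix();T[:3,3]=c['pos'];c['extrinsics']=T@c['T_tool_cam']
save('w1c',cv2.resize(c['img'][110:220,270:390],None,fx=5,fy=5,interpolation=cv2.INTER_CUBIC))
P=[ray2plane(c,p,.044) for p in((306,129),(351,129),(351,203),(306,203))];print(np.round(P,4),np.mean(P,0))
print(c['extrinsics'])
for v in ([.5357,-.0975,.3],):print(np.array([proj(c,q) for q in xf(BOX,*v)]).round(0))
"
```

```text
[[ 0.5024 -0.0628  0.044 ]
 [ 0.5475 -0.0487  0.044 ]
 [ 0.5743 -0.126   0.044 ]
 [ 0.5256 -0.1412  0.044 ]] [ 0.53745257 -0.09467043  0.044     ]
[[ 0.95474353  0.28460428  0.08640135  0.51116663]
 [ 0.29742809 -0.91244492 -0.28103523 -0.03962566]
 [-0.00114735  0.29401476 -0.95580019  0.35413115]
 [ 0.          0.          0.          1.        ]]
[[305. 195.]
 [303. 206.]
 [304. 127.]
 [302. 130.]
 [346. 195.]
 [349. 206.]
 [347. 128.]
 [351. 130.]]
```

View pics/w1c.png

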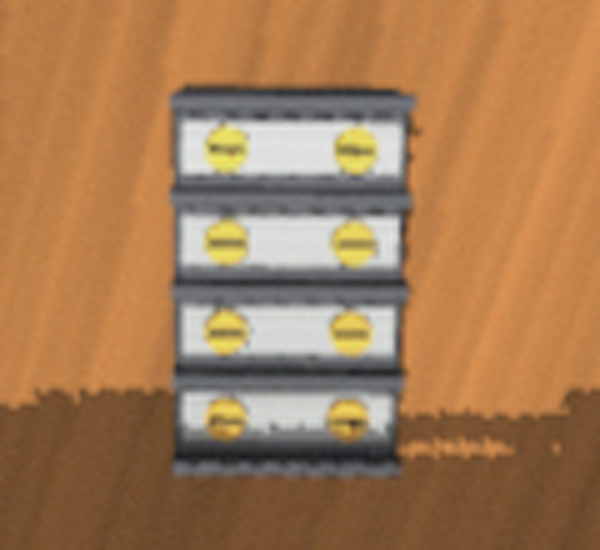

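>>> carry_out(
  steps=[
    [0.08,-0.2,0.4,0],
    [0.08,-0.2,0.5,0],
    [0,0,0.5,0],
    [0,0,0.5,0],
    [0,0,0.5,0],
  ],
)

```text
t: 3.85
ee_pos: [0.5374, -0.0955, 0.0724]
tool_rot: [0.989, 0.151, 0.001, 0.001]
force: [0.3, -0.5, -0.5]
width: 0.087
```

>>> carry_out(
  steps=[
    [0,0,0.4,0],
    [0,0,0.4,0],
    [0,0,0.3,0],
    [0,0,0.1,0],
    [0,0,0,0],
  ],
)

```text
t: 4.27
ee_pos: [0.5363, -0.0951, 0.0118]
tool_rot: [0.989, 0.151, -0.001, -0.0]
force: [-0.5, -0.1, -0.4]
width: 0.0874
```

```bash
python3 -c "
from h import *
plan([.537,-.096,.010],.3)"
```

```text
t 4.2667 pos [ 0.5363 -0.0951  0.0118] yaw 0.303 F [-0.48 -0.06 -0.43] w 0.0874
shift units of 50mm [0.008 0.021 0.037] turn 0.004
```

Close on it.

>>> carry_out(
  steps=[
    [0,0,0,0],
    [0,0,0,0],
    [0,0,0,0],
    [0,0,0,0],
    [0,0,0,0],
  ],
  gripper=0,
)

```text
t: 4.68
ee_pos: [0.5378, -0.0943, 0.0133]
tool_rot: [0.988, 0.152, 0.001, 0.0]
force: [0.1, 0.2, -0.4]
width: 0.0614
```

>>> carry_out(
  steps=[
    [0,0,0,0],
    [0,0,0,0],
    [0,0,0,0],
    [0,0,0,0],
    [0,0,0,0],
  ],
)

```text
t: 5.1
ee_pos: [0.5371, -0.0944, 0.0128]
tool_rot: [0.988, 0.152, -0.0, 0.0]
force: [-3.7, -0.3, 5.0]
width: 0.0515
```

>>> carry_out(
  steps=[
    [0,0,0,0],
    [0,0,0,0],
    [0,0,0,0],
  ],
)

```text
t: 5.35
ee_pos: [0.5371, -0.0944, 0.0128]
tool_rot: [0.988, 0.152, -0.0, 0.0]
force: [-2.8, -1.1, 4.9]
width: 0.0519
```

>>> carry_out(
  steps=[
    [0.07,0,0,0],
    [0.07,0,0,0],
    [0.07,0,0,0],
  ],
)

```text
t: 5.6
ee_pos: [0.5471, -0.0914, 0.0128]
tool_rot: [0.988, 0.152, -0.0, 0.0]
force: [-3.1, -1.0, 5.2]
width: 0.0518
```

>>> carry_out(
  steps=[
    [0.07,0,0,0],
    [0.07,0,0,0],
    [0.07,0,0,0],
  ],
)

```text
t: 5.85
ee_pos: [0.5572, -0.0883, 0.0128]
tool_rot: [0.988, 0.152, -0.0, 0.0]
force: [-2.8, -1.5, 6.0]
width: 0.0518
```

>>> carry_out(
  steps=[
    [0.07,0,0,0],
    [0.07,0,0,0],
  ],
)

```text
t: 6.02
ee_pos: [0.5639, -0.0862, 0.0128]
tool_rot: [0.988, 0.152, -0.0, 0.0]
force: [-2.8, -0.9, 6.3]
width: 0.0519
```

>>> carry_out(
  steps=[
    [0.07,0,0,0],
    [0.07,0,0,0],
  ],
)

```text
t: 6.18
ee_pos: [0.5706, -0.084, 0.0128]
tool_rot: [0.988, 0.152, -0.0, 0.0]
force: [-3.3, -1.1, 5.5]
width: 0.0518
```

>>> carry_out(
  steps=[
    [0.07,0,0,0],
    [0.07,0,0,0],
  ],
)

```text
t: 6.35
ee_pos: [0.5772, -0.0819, 0.0128]
tool_rot: [0.988, 0.152, -0.0, 0.0]
force: [-4.1, -1.4, 5.0]
width: 0.0518
```

>>> carry_out(
  steps=[
    [0.07,0,0,0],
    [0.07,0,0,0],
    [0.03,0,0,0],
  ],
)

```text
t: 6.6
ee_pos: [0.5856, -0.0792, 0.0128]
tool_rot: [0.988, 0.152, -0.0, 0.0]
force: [-3.5, -1.0, 6.1]
width: 0.0517
```

>>> carry_out(
  steps=[
    [0,0,0,0],
    [0,0,0,0],
  ],
)

```text
t: 6.77
ee_pos: [0.5858, -0.0791, 0.0128]
tool_rot: [0.988, 0.152, 0.0, 0.0]
force: [-2.3, -0.9, 4.7]
width: 0.0516
```

>>> carry_out(
  steps=[
    [0,0,0,0],
    [0,0,0,0],
    [0,0,0,0],
    [0,0,0,0],
    [0,0,0,0],
  ],
  gripper=100,
)

```text
t: 7.18
ee_pos: [0.5854, -0.0789, 0.0123]
tool_rot: [0.988, 0.152, -0.0, -0.0]
force: [0.0, 0.3, 0.1]
width: 0.077
```

>>> carry_out(
  steps=[
    [0,0,0,0],
    [0,0,0,0],
    [0,0,-0.3,0],
    [0,0,-0.5,0],
    [0,0,-0.6,0],
  ],
)

```text
t: 7.6
ee_pos: [0.5839, -0.0788, 0.0815]
tool_rot: [0.988, 0.152, -0.002, -0.001]
force: [0.8, -0.5, -0.6]
width: 0.0867
```

>>> carry_out(
  steps=[
    [0,0,-0.6,0],
    [0,0,-0.6,0],
    [0,0,-0.4,0],
    [0,0,0,0],
    [0,0,0,0],
  ],
)

```text
t: 8.02
ee_pos: [0.5863, -0.079, 0.1638]
tool_rot: [0.988, 0.152, 0.001, 0.001]
force: [-0.1, -0.1, -0.5]
width: 0.0872
```

```bash
python3 -c "
from h import *
plan([.497,.0835,.16],.092)"
```

```text
t 8.0167 pos [ 0.5863 -0.079   0.1638] yaw 0.3049 F [-0.08 -0.09 -0.48] w 0.0872
shift units of 50mm [-0.729 -3.637  0.069] turn 0.271
```

>>> carry_out(
  steps=[
    [0,0,0,0.135],
    [0,0,0,0.135],
    [-0.3,-0.6,0,0],
    [-0.3,-0.7,0,0],
    [-0.3,-0.7,0,0],
  ],
)

```text
t: 8.43
ee_pos: [0.5296, 0.0167, 0.1604]
tool_rot: [0.999, 0.045, -0.002, -0.001]
force: [0.1, 0.5, -0.5]
width: 0.0867
```

>>> carry_out(
  steps=[
    [-0.3,-0.5,0,0],
    [-0.28,-0.5,0,0],
    [0,-0.2,0,0],
    [0,0,0,0],
    [0,0,0,0],
  ],
)

```text
t: 8.85
ee_pos: [0.4969, 0.0728, 0.1617]
tool_rot: [0.999, 0.047, -0.0, 0.0]
force: [-0.1, 0.1, 0.3]
width: 0.0869
```

```bash
python3 -c "
from h import *
plan([.497,.0835,.012],.092)
o=get_obs();c=camera('wrist');save('w2',c['img'])
T=np.eye(4);T[:3,:3]=R.from_quat(o['tool_rot']).as_matrix();T[:3,3]=o['ee_pos'];c['extrinsics']=T@c['T_tool_cam']
np.savez('w2.npz',**c)
print(np.array([proj(c,q) for q in xf(BOX,.497,.0835,.092)]).round(0)[[1,3,5,7]])
"
```

```text
t 8.85 pos [0.4969 0.0728 0.1617] yaw 0.0933 F [-0.1   0.09  0.3 ] w 0.0869
shift units of 50mm [ 0.025 -0.214  2.994] turn 0.002
[[296. 222.]
 [294. 140.]
 [346. 222.]
 [349. 140.]]
```

View pics/w2.png

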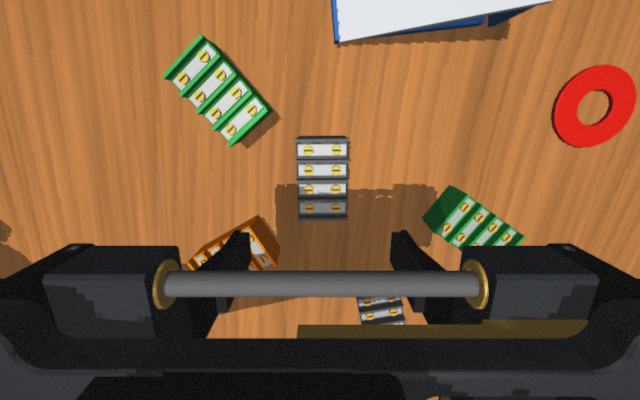

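>>> carry_out(
  steps=[
    [0.03,-0.15,0.3,0],
    [0,-0.11,0.5,0],
    [0,0,0.5,0],
    [0,0,0.5,0],
    [0,0,0.5,0],
  ],
)

```text
t: 9.32
ee_pos: [0.4979, 0.0845, 0.0458]
tool_rot: [0.999, 0.045, -0.0, 0.0]
force: [0.5, 0.0, -0.3]
width: 0.0869
```

>>> carry_out(
  steps=[
    [0,0,0.3,0],
    [0,0,0.2,0],
    [0,0,0.15,0],
    [0,0,0.03,0],
    [0,0,0,0],
  ],
)

```text
t: 9.73
ee_pos: [0.4977, 0.0861, 0.0135]
tool_rot: [0.999, 0.046, -0.0, -0.0]
force: [-0.5, 0.9, -0.1]
width: 0.0869
```

>>> carry_out(
  steps=[
    [0,0,0,0],
    [0,0,0,0],
    [0,0,0,0],
    [0,0,0,0],
    [0,0,0,0],
  ],
  gripper=0,
)

```text
t: 10.15
ee_pos: [0.4976, 0.0865, 0.014]
tool_rot: [0.999, 0.046, 0.0, 0.0]
force: [0.1, -0.5, -0.0]
width: 0.0618
```

>>> carry_out(
  steps=[
    [0,0,0,0],
    [0,0,0,0],
    [0,0,0,0],
    [0,0,0,0],
    [0,0,0,0],
  ],
)

```text
t: 10.57
ee_pos: [0.4973, 0.0865, 0.0137]
tool_rot: [0.999, 0.047, 0.0, 0.0]
force: [-0.9, -0.9, 3.9]
width: 0.0519
```

>>> carry_out(
  steps=[
    [0,0,0,0],
    [0,0,0,0],
    [0,0,0,0],
  ],
)

```text
t: 10.82
ee_pos: [0.4973, 0.0865, 0.0137]
tool_rot: [0.999, 0.046, 0.0, 0.0]
force: [-2.0, 0.3, 5.5]
width: 0.052
```

>>> carry_out(
  steps=[
    [0.07,0,0,0],
    [0.07,0,0,0],
    [0.07,0,0,0],
  ],
)

```text
t: 11.07
ee_pos: [0.4972, 0.0864, 0.0129]
tool_rot: [0.999, 0.047, -0.012, 0.003]
force: [-34.7, -4.6, 40.5]
width: 0.0521
```

>>> carry_out(
  steps=[
    [0.07,0,0,0],
    [0.07,0,0,0],
    [0.07,0,0,0],
  ],
)

```text
t: 11.32
ee_pos: [0.5062, 0.0875, 0.0125]
tool_rot: [0.999, 0.047, -0.013, 0.003]
force: [-26.0, -2.9, 30.0]
width: 0.0519
```

>>> carry_out(
  steps=[
    [0.07,0,0,0],
    [0.07,0,0,0],
  ],
)

```text
t: 11.48
ee_pos: [0.5159, 0.0884, 0.0124]
tool_rot: [0.999, 0.046, -0.01, 0.002]
force: [-22.6, -1.8, 24.4]
width: 0.0514
```

>>> carry_out(
  steps=[
    [0.07,0,0,0],
    [0.07,0,0,0],
  ],
)

```text
t: 11.65
ee_pos: [0.5226, 0.0892, 0.0124]
tool_rot: [0.999, 0.046, -0.01, 0.002]
force: [-22.5, -3.1, 23.5]
width: 0.0517
```

>>> carry_out(
  steps=[
    [0.07,0,0,0],
    [0.07,0,0,0],
  ],
)

```text
t: 11.82
ee_pos: [0.5298, 0.0899, 0.0124]
tool_rot: [0.999, 0.046, -0.01, 0.002]
force: [-22.4, -2.7, 23.7]
width: 0.0519
```

>>> carry_out(
  steps=[
    [0.07,0,0,0],
    [0.07,0,0,0],
    [0.03,0,0,0],
  ],
)

```text
t: 12.07
ee_pos: [0.5396, 0.0909, 0.0124]
tool_rot: [0.999, 0.046, -0.009, 0.002]
force: [-18.0, -1.0, 19.7]
width: 0.0521
```

>>> carry_out(
  steps=[
    [0,0,0,0],
    [0,0,0,0],
  ],
)

```text
t: 12.23
ee_pos: [0.54, 0.0909, 0.0123]
tool_rot: [0.999, 0.046, -0.008, 0.001]
force: [-16.8, -2.1, 16.8]
width: 0.0521
```

>>> carry_out(
  steps=[
    [0.07,0,0,0],
    [0.06,0,0,0],
    [0,0,0,0],
  ],
)

```text
t: 12.48
ee_pos: [0.5477, 0.0916, 0.0123]
tool_rot: [0.999, 0.046, -0.007, 0.001]
force: [-12.6, 0.0, 13.6]
width: 0.0518
```

>>> carry_out(
  steps=[
    [0,0,0,0],
    [0,0,0,0],
    [0,0,0,0],
    [0,0,0,0],
    [0,0,0,0],
  ],
  gripper=100,
)

```text
t: 12.9
ee_pos: [0.5545, 0.0917, 0.0135]
tool_rot: [0.999, 0.046, 0.0, -0.0]
force: [0.3, -0.0, -0.8]
width: 0.0774
```

>>> carry_out(
  steps=[
    [0,0,0,0],
    [0,0,0,0],
    [0,0,0,0],
  ],
)

```text
t: 13.15
ee_pos: [0.5542, 0.0918, 0.0136]
tool_rot: [0.999, 0.046, 0.0, -0.0]
force: [1.0, 1.0, 0.6]
width: 0.0863
```

```bash
python3 -c "
from h import *
plan([.54,.09,.012],.092)
C={n:camera(n) for n in('top','scene')}
for n in C: save(n+'2',C[n]['img'])
"
```

```text
t 13.15 pos [0.5542 0.0918 0.0136] yaw 0.0927 F [1.   1.03 0.61] w 0.0863
shift units of 50mm [-0.287  0.009  0.031] turn 0.001
```

View pics/scene2.png

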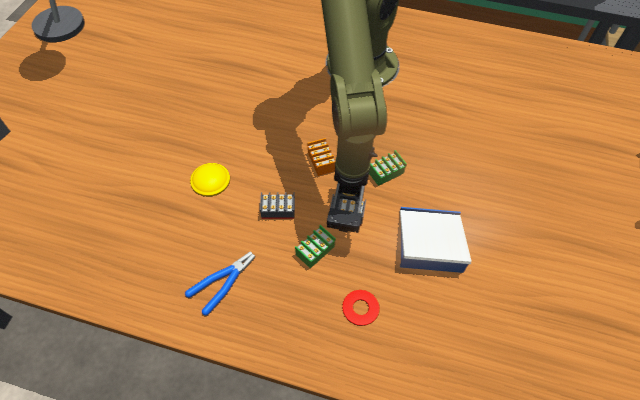

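View pics/top2.png

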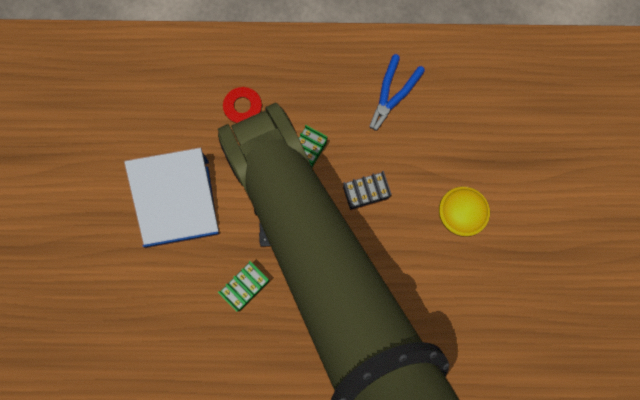

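>>> carry_out(
  steps=[
    [-0.06,0,0.05,0],
    [0,0,0,0],
    [0,0,0,0],
  ],
)

```text
t: 13.5
ee_pos: [0.5506, 0.0914, 0.0108]
tool_rot: [0.999, 0.046, -0.0, 0.0]
force: [-0.1, -0.1, -0.1]
width: 0.0868
```

>>> carry_out(
  steps=[
    [0,0,0,0],
    [0,0,0,0],
    [0,0,0,0],
    [0,0,0,0],
    [0,0,0,0],
  ],
  gripper=0,
)

```text
t: 13.92
ee_pos: [0.5511, 0.0915, 0.011]
tool_rot: [0.999, 0.046, 0.0, 0.0]
force: [1.0, 0.3, 0.8]
width: 0.0616
```

>>> carry_out(
  steps=[
    [0,0,0,0],
    [0,0,0,0],
    [0,0,0,0],
    [0,0,0,0],
    [0,0,0,0],
  ],
)

```text
t: 14.33
ee_pos: [0.5481, 0.0912, 0.0106]
tool_rot: [0.999, 0.046, -0.003, 0.001]
force: [-6.8, 0.4, 5.8]
width: 0.0515
```

>>> carry_out(
  steps=[
    [0,0,0,0],
    [0,0,-0.05,0],
    [0,0,-0.1,0],
    [0,0,-0.2,0],
    [0,0,-0.3,0],
  ],
)

```text
t: 14.75
ee_pos: [0.5493, 0.091, 0.0423]
tool_rot: [0.999, 0.046, -0.002, -0.0]
force: [0.2, -0.2, -8.7]
width: 0.0518
```

>>> carry_out(
  steps=[
    [0,0,-0.5,0],
    [0,0,-0.6,0],
    [0,0,-0.6,0],
    [0,0,-0.4,0],
    [0,0,-0.2,0],
  ],
)

```text
t: 15.17
ee_pos: [0.5527, 0.0922, 0.1621]
tool_rot: [0.999, 0.047, 0.003, 0.0]
force: [0.9, -0.2, -8.5]
width: 0.0517
```

>>> carry_out(
  steps=[
    [0,0,0,-0.08],
    [0,0,0,-0.13],
    [0,0,0,-0.15],
    [0,0,0,-0.15],
    [0,0,0,-0.15],
  ],
)

```text
t: 15.58
ee_pos: [0.5501, 0.0913, 0.1575]
tool_rot: [0.953, 0.304, -0.001, -0.0]
force: [-0.6, -0.2, -9.8]
width: 0.0518
```

>>> carry_out(
  steps=[
    [0,0,0,-0.15],
    [0,0,0,-0.15],
    [0,0,0,-0.15],
    [0,0,0,-0.15],
    [0,0,0,-0.15],
  ],
)

```text
t: 16.0
ee_pos: [0.5502, 0.0913, 0.1575]
tool_rot: [0.824, 0.567, -0.001, -0.0]
force: [-1.0, 0.3, -9.1]
width: 0.0519
```

>>> carry_out(
  steps=[
    [0,0,0,-0.15],
    [0,0,0,-0.15],
    [0,0,0,-0.15],
    [0,0,0,-0.15],
    [0,0,0,-0.12],
  ],
)

```text
t: 16.42
ee_pos: [0.5502, 0.0911, 0.1575]
tool_rot: [0.633, 0.774, -0.001, -0.001]
force: [-0.1, 0.8, -9.5]
width: 0.0516
```

>>> carry_out(
  steps=[
    [0,0,0,-0.05],
    [0,0,0,0],
    [0,0,0,0],
  ],
)

```text
t: 16.67
ee_pos: [0.5504, 0.0912, 0.1578]
tool_rot: [0.62, 0.784, -0.001, -0.001]
force: [1.1, -0.1, -8.6]
width: 0.0519
```

```bash
python3 -c "
from h import *
p=xf(np.array([[-.003,0,.09]]),.5605,.307,.192)[0];print(p)
plan(p,.192+np.pi/2)
"
```

```text
[0.55755513 0.30642753 0.09      ]
t 16.6667 pos [0.5504 0.0912 0.1578] yaw 1.8034 F [ 1.08 -0.07 -8.6 ] w 0.0519
shift units of 50mm [4.156 1.133 1.354] turn 0.052
```

>>> carry_out(
  steps=[
    [0,0,0,0.052],
    [0.3,0.1,0,0],
    [0.5,0.1,0,0],
    [0.5,0.1,0,0],
    [0.5,0.1,0,0],
  ],
)

```text
t: 17.08
ee_pos: [0.5532, 0.1841, 0.1581]
tool_rot: [0.637, 0.771, -0.0, -0.0]
force: [0.6, 0.7, -9.8]
width: 0.0518
```

>>> carry_out(
  steps=[
    [0.5,0.1,0,0],
    [0.5,0.1,0,0],
    [0.5,0.1,0,0],
    [0.5,0.1,0,0],
    [0.3,0.1,0,0],
  ],
)

```text
t: 17.5
ee_pos: [0.5542, 0.305, 0.1581]
tool_rot: [0.635, 0.773, 0.0, -0.001]
force: [-0.3, 1.0, -8.2]
width: 0.0516
```

>>> carry_out(
  steps=[
    [0.1,0,0.2,0],
    [0,0,0.4,0],
    [0,0,0.3,0],
    [0,0,0,0],
    [0,0,0,0],
  ],
)

```text
t: 17.92
ee_pos: [0.5544, 0.3042, 0.1117]
tool_rot: [0.636, 0.771, -0.002, -0.0]
force: [-0.3, -0.6, -7.9]
width: 0.0517
```

```bash
python3 -c "
from h import *
p=xf(np.array([[-.003,0,.07]]),.5605,.307,.192)[0];print(p)
plan(p,.192+np.pi/2)
c=camera('wrist');save('w3',c['img']);c=camera('scene');save('s3',cv2.resize(c['img'][140:300,330:530],None,fx=3,fy=3))
"
```

```text
[0.55755513 0.30642753 0.07      ]
t 17.9167 pos [0.5544 0.3042 0.1117] yaw 1.7622 F [-0.26 -0.58 -7.89] w 0.0517
shift units of 50mm [0.033 0.074 0.833] turn -0.001
```

View pics/w3.png

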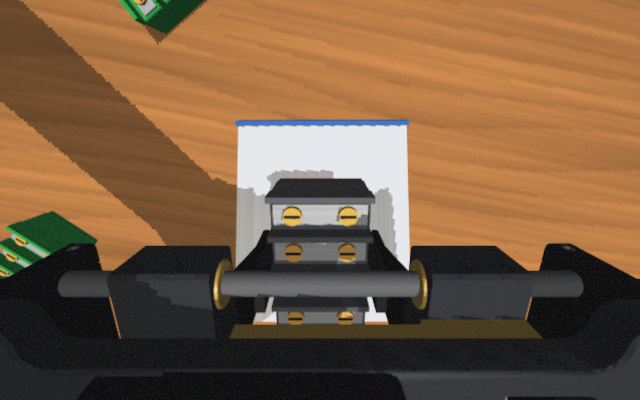

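View pics/s3.png

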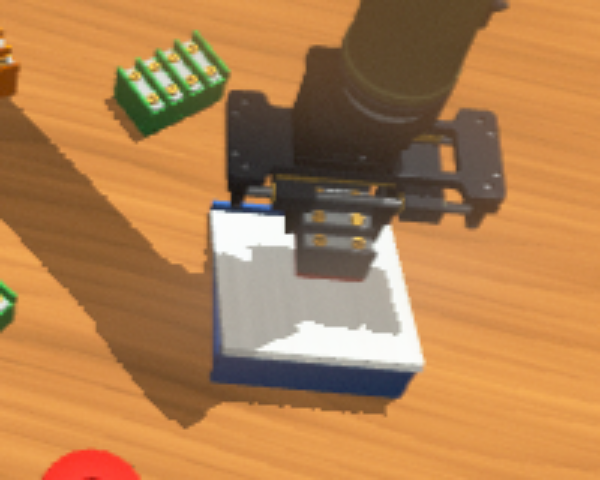

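>>> carry_out(
  steps=[
    [0.03,0.07,0.2,0],
    [0,0,0.25,0],
    [0,0,0.2,0],
    [0,0,0.1,0],
    [0,0,0,0],
  ],
)

```text
t: 18.43
ee_pos: [0.5567, 0.3073, 0.0735]
tool_rot: [0.636, 0.772, -0.002, -0.001]
force: [-0.9, 0.0, -9.3]
width: 0.0516
```

>>> carry_out(
  steps=[
    [0,0,0.05,0],
    [0,0,0.05,0],
    [0,0,0.02,0],
  ],
)

```text
t: 18.68
ee_pos: [0.5581, 0.3086, 0.0701]
tool_rot: [0.636, 0.772, 0.0, 0.0]
force: [-0.3, 0.4, -8.5]
width: 0.0518
```

```bash
python3 -c "
from h import *
p=xf(np.array([[-.003,0,.0663]]),.5605,.307,.192)[0];plan(p,.192+np.pi/2)
p=xf(np.array([[-.0108,0,.0492]]),.5605,.307,.192)[0];plan(p,.192+np.pi/2)
"
```

```text
t 18.6833 pos [0.5581 0.3086 0.0701] yaw 1.7642 F [-0.29  0.35 -8.5 ] w 0.0518
shift units of 50mm [-0.041 -0.019  0.075] turn 0.002
t 18.6833 pos [0.5581 0.3086 0.0701] yaw 1.7642 F [-0.29  0.35 -8.5 ] w 0.0518
shift units of 50mm [-0.041 -0.176  0.417] turn 0.002
```

>>> carry_out(
  steps=[
    [-0.03,-0.02,0.04,0],
    [0,0,0.04,0],
    [0,0,0,0],
  ],
)

```text
t: 18.93
ee_pos: [0.5572, 0.3063, 0.0656]
tool_rot: [0.636, 0.772, -0.0, 0.0]
force: [0.3, -0.2, -7.9]
width: 0.052
```

>>> carry_out(
  steps=[
    [0,-0.01,0.04,0],
    [0,-0.02,0.04,0],
    [0,0,0,0],
  ],
)

```text
t: 19.18
ee_pos: [0.5565, 0.3067, 0.0626]
tool_rot: [0.636, 0.772, 0.001, 0.001]
force: [-0.3, -0.6, -5.0]
width: 0.0519
```

>>> carry_out(
  steps=[
    [0,-0.015,0.04,0],
    [0,-0.02,0.04,0],
    [0,0,0,0],
  ],
)

```text
t: 19.43
ee_pos: [0.5546, 0.3066, 0.0587]
tool_rot: [0.635, 0.772, 0.001, 0.0]
force: [-0.4, -0.5, -1.0]
width: 0.0519
```

>>> carry_out(
  steps=[
    [0,-0.02,0.04,0],
    [0,-0.02,0.04,0],
    [0,0,0,0],
  ],
)

```text
t: 19.68
ee_pos: [0.5525, 0.3061, 0.0539]
tool_rot: [0.635, 0.772, 0.001, 0.0]
force: [1.2, 0.2, -2.1]
width: 0.0517
```

>>> carry_out(
  steps=[
    [0,-0.02,0.04,0],
    [0,-0.02,0.04,0],
    [0,0,0,0],
  ],
)

```text
t: 19.93
ee_pos: [0.55, 0.3055, 0.0496]
tool_rot: [0.635, 0.772, 0.0, -0.0]
force: [1.1, 0.7, -2.2]
width: 0.0514
```

```bash
python3 -c "
from h import *
p=xf(np.array([[-.0108,0,.0472]]),.5605,.307,.192)[0];plan(p,.192+np.pi/2)
c=camera('wrist');save('w4',c['img']);c=camera('scene');save('s4',cv2.resize(c['img'][140:300,330:530],None,fx=4,fy=3.7,interpolation=cv2.INTER_CUBIC))
"
```

```text
t 19.9333 pos [0.55   0.3055 0.0496] yaw 1.7643 F [ 1.09  0.71 -2.24] w 0.0514
shift units of 50mm [-0.01  -0.004  0.047] turn 0.002
```

View pics/s4.png

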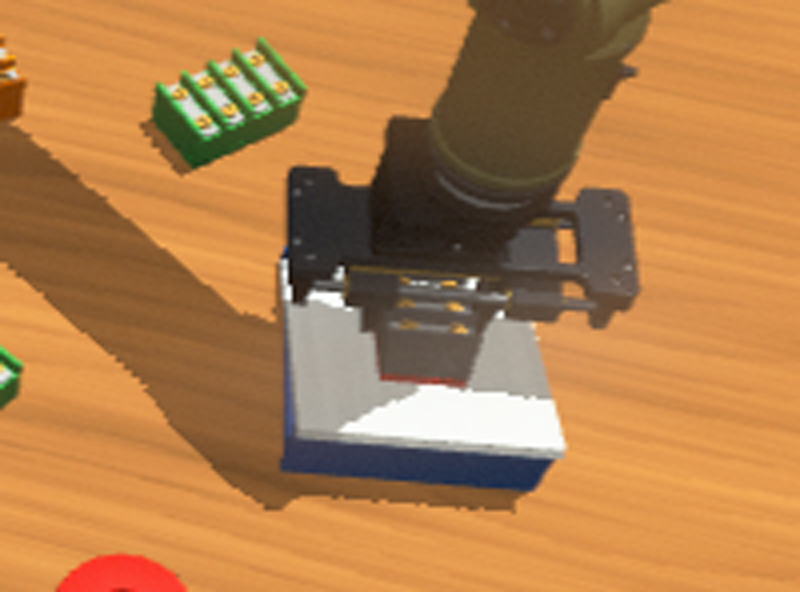

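View pics/w4.png

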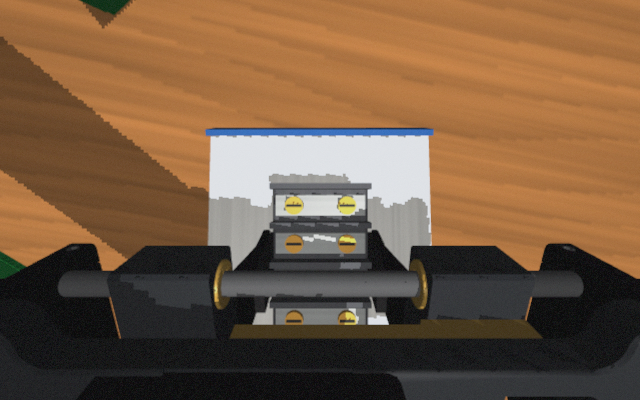

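>>> carry_out(
  steps=[
    [0,-0.005,0.02,0],
    [0,-0.005,0.02,0],
    [0,0,0,0],
  ],
)

```text
t: 20.28
ee_pos: [0.5494, 0.3053, 0.0478]
tool_rot: [0.635, 0.772, -0.0, -0.0]
force: [-0.3, 0.3, -2.4]
width: 0.0517
```

>>> carry_out(
  steps=[
    [0,-0.005,0.02,0],
    [0,0,0.02,0],
    [0,0,0,0],
  ],
)

```text
t: 20.53
ee_pos: [0.5491, 0.3052, 0.0465]
tool_rot: [0.636, 0.772, -0.0, -0.0]
force: [-2.4, -1.1, 2.9]
width: 0.0521
```

>>> carry_out(
  steps=[
    [0,0,0.02,0],
    [0,0,0,0],
    [0,0,0,0],
  ],
)

```text
t: 20.78
ee_pos: [0.5491, 0.3052, 0.0464]
tool_rot: [0.636, 0.772, -0.0, 0.0]
force: [-4.6, -2.9, 9.9]
width: 0.0519
```

Firmly seated flat (force rises to 10 N with no further travel). Look once, then release.

```bash
python3 -c "
from h import *
c=camera('wrist');save('w5',c['img'])
"
```

```text
(no output)
```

View pics/w5.png

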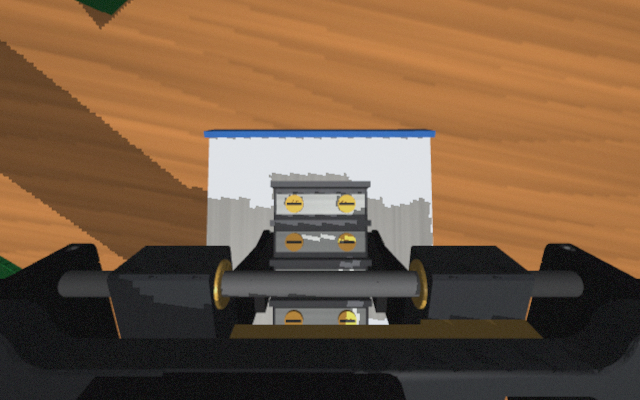

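>>> carry_out(
  steps=[
    [0,0,0,0],
    [0,0,0,0],
    [0,0,0,0],
    [0,0,0,0],
    [0,0,0,0],
  ],
  gripper=100,
)

```text
t: 21.25
ee_pos: [0.5494, 0.3051, 0.0447]
tool_rot: [0.636, 0.772, -0.0, -0.0]
force: [0.7, 1.3, -0.4]
width: 0.0773
```

>>> carry_out(
  steps=[
    [0,0,0,0],
    [0,0,0,0],
    [0,0,0,0],
    [0,0,-0.1,0],
    [0,0,-0.2,0],
  ],
)

```text
t: 21.67
ee_pos: [0.5487, 0.3046, 0.0593]
tool_rot: [0.636, 0.772, -0.001, -0.0]
force: [-0.1, 0.4, -0.4]
width: 0.0871
```

>>> carry_out(
  steps=[
    [0,0,-0.4,0],
    [0,0,-0.5,0],
    [0,0,-0.5,0],
    [0,0,-0.5,0],
    [0,0,-0.5,0],
  ],
)

```text
t: 22.08
ee_pos: [0.5494, 0.3055, 0.1824]
tool_rot: [0.635, 0.772, 0.0, 0.0]
force: [0.2, 0.2, -0.3]
width: 0.0872
```

>>> carry_out(
  steps=[
    [-0.4,0,-0.2,0],
    [-0.6,0,0,0],
    [-0.6,0,0,0],
    [-0.6,0,0,0],
    [-0.6,0,0,0],
  ],
)

```text
t: 22.5
ee_pos: [0.5766, 0.1668, 0.1913]
tool_rot: [0.635, 0.772, 0.0, 0.001]
force: [0.0, -0.2, -0.4]
width: 0.0868
```

>>> carry_out(
  steps=[
    [-0.6,0,0,0],
    [-0.5,0,0,0],
    [-0.4,0,0,0],
    [0,0,0,0],
    [0,0,0,0],
  ],
)

```text
t: 22.92
ee_pos: [0.5912, 0.0931, 0.1908]
tool_rot: [0.637, 0.771, 0.0, 0.0]
force: [0.1, 1.1, -0.6]
width: 0.0868
```

```bash
python3 -c "
from h import *
plan([.5,.1,.2])
C={n:camera(n) for n in('top','scene')}
for n in C: save(n+'9',C[n]['img'])
# predicted block flat on ledge
P=BOX.copy();t=np.radians(21);P=P[:,[1,0,2]]
Q=np.c_[np.cos(t)*P[:,0]-np.sin(t)*P[:,2],P[:,1],.0402+np.sin(t)*P[:,0]+np.cos(t)*P[:,2]]
out=[]
for n in C:
    im=C[n]['img'].copy()
    for q in xf(Q,.5605,.307,.192): cv2.circle(im,tuple(int(v) for v in proj(C[n],q).round()),1,(255,0,0),-1)
    ce=(172,196) if n=='top' else (433,231)
    out.append(cv2.resize(im[ce[1]-60:ce[1]+60,ce[0]-60:ce[0]+60],(400,400)))
save('cmp9',np.hstack(out))
"
```

```text
t 22.9167 pos [0.5912 0.0931 0.1908] yaw 1.7613 F [ 0.13  1.14 -0.64] w 0.0868
shift units of 50mm [ 0.482 -1.764 -0.186] turn None
```

View pics/cmp9.png

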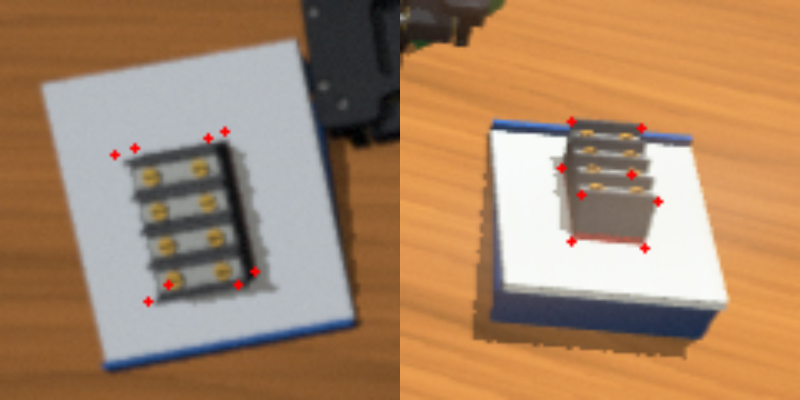

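View pics/scene9.png

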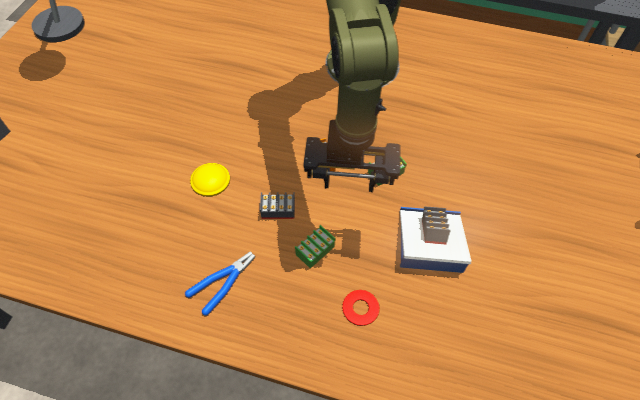

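>>> carry_out(
  steps=[
    [0,0,0,0],
    [0,0,0,0],
    [0,0,0,0],
    [0,0,0,0],
    [0,0,0,0],
  ],
)

```text
t: 23.43
ee_pos: [0.5907, 0.0946, 0.19]
tool_rot: [0.635, 0.772, -0.0, -0.0]
force: [-0.1, -0.8, -1.0]
width: 0.0869
```

>>> carry_out(
  steps=[
    [0,0,0,0],
    [0,0,0,0],
    [0,0,0,0],
    [0,0,0,0],
    [0,0,0,0],
  ],
)

```text
t: 23.85
ee_pos: [0.5908, 0.0942, 0.19]
tool_rot: [0.636, 0.772, -0.0, 0.0]
force: [-0.2, -0.7, 0.5]
width: 0.0872
```

```bash
python3 -c "
from h import *
a=cv2.imread('pics/scene9.png')[:,:,::-1].astype(int);b=camera('scene')['img'].astype(int)
d=np.abs(a-b).max(2)
print('ledge diff',d[195:280,395:475].max(), (d[195:280,395:475]>40).sum(),'lens',(d[155:200,185:235]>40).sum(),'slip block',(d[185:225,255:300]>40).sum())
z=dict(np.load('scene0.npz'))['img'].astype(int);print('lens vs start',(np.abs(z-b).max(2)[155:200,185:235]>40).sum())
finish_job();print(get_obs()['t'])
"
```

```text
ledge diff 10 0 lens 0 slip block 1
lens vs start 0
the job is handed in; nothing more can be done
the job is handed in; nothing more can be done
```

The grippy block now lies flat on the sloping ledge. The slippery one stands on the bench where its drag ended, and the job was handed in at about 24 s.

- **Drags:** I gripped each dark block and dragged it about 5 cm along the bench without lifting. The lens-side block resisted with about 3 N while I was pressing down about 5 N, which makes it slippery. The ledge-side block resisted with about 22 N under about 24 N of pressing, so it is the grippy one. The pressing was unintended, but the friction coefficients still come out well apart, at about 0.25 and 0.7.
- **Drag length:** The gripper travelled 49 mm with the lens-side block. For the ledge-side block it read about 50 mm before release and 57 mm once open. I did not measure that block's end position separately in a picture.
- **Placing:** I lifted the grippy block and lowered it until its uphill edge touched. It then pivoted in the jaws until it was flat, with the force rising to about 10 N and no further travel. Then I let go.
- **Last checks:**
  - The pictures show the block flat, about 5 mm from the ledge's exact middle.
  - It did not move over about a second of waiting.
  - The lens is unchanged from the start.
  - The arm is clear of everything.

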